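# Push the spice tray home past its spring catch

## Task

Cooking is done: push the wooden spice tray back under the wall cabinet until it is fully home and its spring catch has locked again. Hold the red release bar down with a fingertip and, keeping it down past the half-way stop, push the tray by its front panel; then let the bar spring up and move clear. Only press and push: do not reach into the tray or pinch its front, and leave all the jars standing on it, untouched.

Things in the scene. Friction and masses are not known exactly. Their poses are not given: they have to be found in the camera images.
- slide_base: fixed runner frame under the tray: two aluminium rails 218 mm apart, 34 mm high; dark channel in the middle, 60 mm wide, walls 16 mm high, floor 5 mm above the worktop. Origin on the worktop (z = 0) under the middle of the front panel's front face when tray_slide is 0. x axis level, the way the tray is pushed home (away from the robot, turned up to 0.15 rad); z up
- tray_slide (a joint): slide of the wooden spice tray (254 mm wide, 255 deep, 0.8 kg) along +x of slide_base, in m. -0.003 to 0.003 = pulled out and locked, as at the start; 0.05 = half-way stop, where the catch also snaps in if not held down; 0.100 = home, where the catch snaps in (4 mm play either way, end stop 0.104). About 2 N of friction, up to 4 N while the catch rubs under it
- tray: the wooden tray. Front panel: flat upright face looking to the robot (-x of slide_base), 254 mm wide, lower edge 35 and top 65 mm above the worktop, 11 mm thick; push here. Inside (not to be touched): floor 49 mm, rims up to 65 mm above the worktop, a steel rod across it at 72 mm. Origin: middle of the panel's front face, 50 mm above the worktop; axes as slide_base
- release_bar: red release bar of the spring catch: 44 mm wide, flat top 32 mm above the worktop. Its round front end sticks out 57 mm before the panel at the start; it does not slide but runs on level under the tray for 137 mm, so a finger can stay on it all the way home. Goes straight down. Origin: on its top, mid-width, 22 mm in front of the panel at tray_slide 0, a good point to press; axes as slide_base
- catch_press (a joint): how far the release bar is pressed down, in m: 0 = up, 0.012 = bottom stop; spring 4 N at the top, 9 N at the bottom. A tooth on its hidden far end locks the tray when up in one of the tray's notches; from 0.007 on it is clear and the tray can slide. Between two stops the tray itself keeps the bar about 6 mm down until the next notch
- spice_a: spice jar with a green cap, 46 mm across, 106 mm tall; stands loose on the tray floor at the back of the tray, at least 130 mm behind the front panel. Origin: centre of its underside; z axis up when upright
- spice_b: spice jar with a dark brown cap, 44 mm across, 105 mm tall; stands loose on the tray floor at the back of the tray, at least 130 mm behind the front panel. Origin: centre of its underside; z axis up when upright
- salt_shaker: clear shaker with a grey domed top, 44 mm across, 90 mm tall; stands loose on the tray floor at the back of the tray, at least 130 mm behind the front panel. Origin: centre of its underside; z axis up when upright
- jar_mustard: glass mustard jar with a red lid, 66 mm across, 100 mm tall; stands loose on the tray floor at the back of the tray, at least 130 mm behind the front panel. Origin: centre of its underside; z axis up when upright
Mind the look-alikes: they are no part of the job. What is shaped like the jar_mustard but pink or yellow is not meant.

How it is judged:
By the outcome, as a careful person would: the job done as asked, in the order asked, and still so for the second after the job is handed in, with the robot touching nothing.
It also fails if it takes over 38 s, if anything falls off the work surface, if the arm or the gripper's body presses on something with over 40 N, if the wrist force passes 120 N, or if a joint passes its speed limit or range.

## Robot

A 6-joint arm with a two-finger parallel gripper is mounted at the origin on a cart in front of the work surface, level with it; the furniture and walls round the work are solid. World frame = base frame: x ahead of the robot, y to its left, z up, the work surface at z = 0. Lengths are in m, angles in rad, forces in N, time in s.
With the tool pointing down it reaches from about 0.275 to 0.85 m from the base axis. Payload 5.2 kg.
Tool frame: the origin (TCP) lies midway between the tips of the shut fingers; the grasp point (between the pads) lies 19 mm behind it (robot.hold_point_z is the distance from the TCP to the grasp point, in m); z points along the fingers, y is the line along which they close (so a half turn about z gives the same grasp; the last joint's range is limited). The gripper opens to 85 mm and grips with 20 to 120 N. Pads are 22 mm wide; open, the fingers measure 114 mm over their backs; the gripper's body (76 mm by 85 mm) begins 54 mm behind the grasp point. The pads swing forward as they close: fully open they stand 13 mm farther back than shut.
Start: joints at [1.006, 0.259, 1.535, -0, 1.348, -0.203], TCP at [0.195, 0.514, 0.231] pointing down, gripper open.
Joint ranges: [-3.14, 3.14], [-0.91, 2.08], [0.19, 2.58], [-1.22, 4.36], [0.22, 2.71], [-3.12, 3.12]. Speed limits (rad/s): [2.57, 2.57, 3.14, 3.14, 3.14, 3.14].

## Interface

Orientations are given as a rotation vector (axis times angle).
In Python, from bench import robot gives the robot as it stands. The module is installed in compiled form; this text tells all that it offers.
- The arm moves only by the shell command python3 -m crank 'ROWS'. ROWS is JSON, a list of rows, each an object of numbers: "hand": the opening, from -1 (shut) to 1 (fully open); "dx", "dy", "dz": the shift along the tool's x, y, z in cm; "rx", "ry", "rz": the turn, a rotation vector about the tool's x, y, z in rad. In form: [{"hand": .., "dx": .., "dy": .., "dz": .., "rx": .., "ry": .., "rz": ..}, ...]. A call has 1 to 20 rows; each row is the pose to reach, as a shift and turn from the pose commanded when the call began, along the tool's axes at that moment; what a row does not reach only later rows make up. A row lasts 1/10 s, in which the tool goes at most 50 mm and 8.59 degrees, less where a joint would pass 70% of its speed; a pose out of reach is approached as far as the arm can. A call with a gripper value outside its range is refused whole. The fingers move at their own pace and stop on an object; the grip force is fixed at half the most. Time passes only in rows, so rows that repeat a pose let the fingers close. It gives the time, the measured TCP pose, the force, the opening and the grip force at its end, in the units of the state.
- robot.sense(): the state, without advancing time (a new reading comes with each control period).
- robot.capture(name): name is "scene" or "side" or "wrist"; returns the picture (420x560x3 uint8, blue, green, red); there is no depth.
- robot.camera_info(name): a dict with "mtx" (3x3 intrinsics, pixels), "dist_coeffs" ([k1, k2, p1, p2, k3] as OpenCV has them; the pictures are not rectified), "R" (3x3) and "t" (3): a world point X has camera coordinates R X + t; the wrist camera has in their place "mount" (4x4, takes a point from camera to tool coordinates, whose origin is the TCP and whose axes are the flange's). Camera axes: x right, y down, z forward; pixel columns grow to the right and rows downward; lengths in m; the calibration is good to about 2 mm. A picture is of the moment at which its call begins: read the wrist's pose just before it. camera_info takes no time and is no camera call.
- robot.finish_job(): hands the job in; it is judged then, once.
Trained networks look in the newest picture that a camera, given by its name, has taken for a name from the list of things; names that differ only in an ending like _2 or _b are one class to them, and where a whole thing is asked for, a point or a joint stands for the part that bears it (a point fixed in the world has none). Each returns a list of dicts, best first, with "p" (0 to 1); they miss things now and then, are a little off and sometimes report something else, mostly with a low value. They report only what shows in the picture. A call takes as long as a camera call. They do not tell look-alikes from the thing itself.
- robot.cut_out(camera, name): "mask" (420x560 bool, what is visible of it) and "point" ([column, row] in pixels, amid what is visible of it).
The state is a dict: "time_s": time; "q": joint angles; "qvel": joint speeds; "effort": joint torques, N m; "tool_pos": TCP position; "tcp_rot": TCP orientation; "contact_force": force on the tool from outside, world axes, zero at the start; "ft_torque": the same for the moment, N m; "gripper_width": opening from 0.0 (shut) to 1.0 (fully open); "finger_force": force on a finger pad.
Only numpy, scipy, OpenCV 4.12 (cv2) and the standard library are available. Lean on these libraries where they do the work, as an engineer would, in place of code of your own. Each camera call takes 0.05 s, during which the arm holds its last target. There are 200 camera calls.

## Working session

There is one attempt and no reset: what is moved stays moved. The work goes in short steps, Python scripts to look and compute and a shell command to move; the robot and the scene stay as the last step left them, time stands still between calls to the robot, and variables do not carry over. Pictures are saved under pics/ and viewed, at most 10 in all, crops included, and the job is handed in when it is done.

```bash
mkdir -p pics; cat > h.py <<'E'
import numpy as np, cv2
from bench import robot
def ray(cam,px):
    c=robot.camera_info(cam); K=np.array(c["mtx"]);d=np.array(c["dist_coeffs"])
    u=cv2.undistortPoints(np.array(px,float).reshape(-1,1,2),K,d).reshape(-1,2)
    R=np.array(c["R"]);t=np.array(c["t"])
    return -R.T@t, np.c_[u,np.ones(len(u))]@R
def at_z(cam,px,z):
    o,d=ray(cam,px); return o+d*((z-o[2])/d[:,2])[:,None]
def proj(cam,X):
    c=robot.camera_info(cam)
    return cv2.projectPoints(np.array(X,float).reshape(-1,1,3),cv2.Rodrigues(np.array(c["R"]))[0],np.array(c["t"],float),np.array(c["mtx"]),np.array(c["dist_coeffs"]))[0].reshape(-1,2)
E
python3 - <<'E'
from h import *
for n in("scene","side"):
    cv2.imwrite(f"pics/{n}0.png",robot.capture(n))
    for k in("tray","release_bar"):
        for r in robot.cut_out(n,k)[:3]:
            ys,xs=np.nonzero(r["mask"]); print(n,k,r["p"],r["point"],xs.min(),xs.max(),ys.min(),ys.max())
    c=robot.camera_info(n); print(-np.array(c["R"]).T@np.array(c["t"]))
print(robot.sense())
E
```

```text
scene tray 0.71 [308.0, 209.0] 236 383 157 260
scene release_bar 0.7 [279.9, 251.5] 268 297 235 263
[ 0.01900726 -0.45448036  0.66934285]
side tray 0.78 [301.3, 241.8] 233 403 202 291
[ 0.22364712 -0.78063074  0.46645796]
{'time_s': 0.3, 'q': array([ 1.00619786e+00,  2.58881580e-01,  1.53537180e+00, -1.48291395e-05,
        1.34797376e+00, -2.02841356e-01]), 'qvel': array([-8.74161413e-06, -1.84722583e-03, -2.40767517e-03, -1.47838601e-04,
        3.88002639e-05, -1.55164463e-03]), 'effort': array([-7.72336512e-05, -4.45492351e+01, -2.90391237e+01, -5.13535667e-05,
        6.68769790e-03, -2.85916980e-05]), 'tool_pos': array([0.19456665, 0.5142543 , 0.23100864]), 'tcp_rot': array([-5.65107838e-01, -3.09012111e+00,  9.32609291e-04]), 'contact_force': array([ 0.45546431, -0.93350912, -0.09319669]), 'ft_torque': array([-0.03296527, -0.00885247, -0.02488678]), 'finger_force': 0.0, 'gripper_width': 0.9994393705033086}
```

View pics/scene0.png

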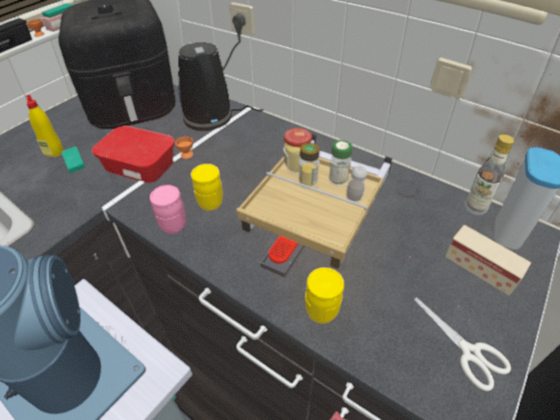

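View pics/side0.png

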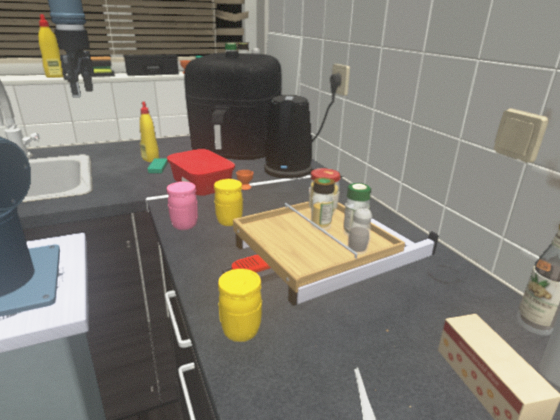

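```bash
python3 - <<'E'
import cv2
a=cv2.imread("pics/scene0.png")[150:275,225:395]
cv2.imwrite("pics/crop0.png",cv2.resize(a,None,fx=4.7,fy=4.7,interpolation=cv2.INTER_CUBIC))
E
```

```text
(no output)
```

View pics/crop0.png

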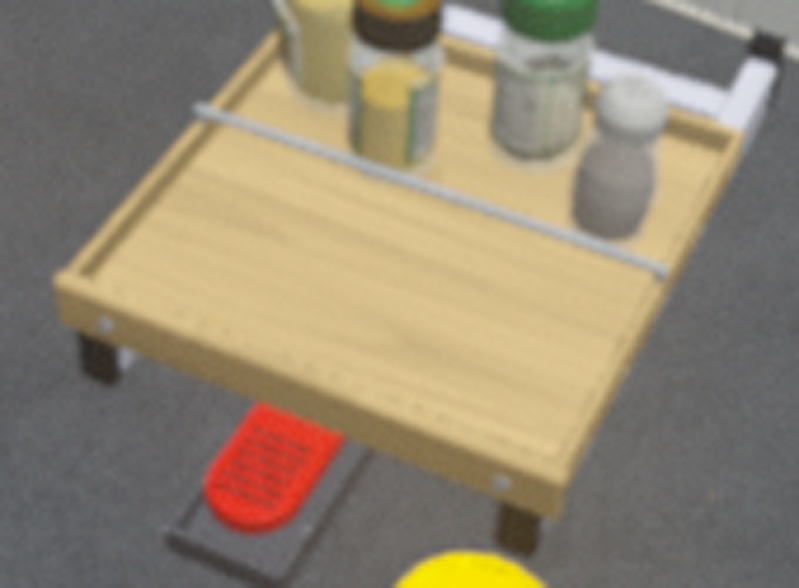

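The scene picture shows the tray with its front panel from (237,210) to (345,254). The red release bar sticks out in front of it at about (280,250). Other red or similar things are the red box (135,152), the mustard lid (298,135), the pink jar (169,208) and the yellow jars (207,187) and (324,294). Only (280,250) is a flat bar in a dark channel under the tray, and the crop confirms it.

```bash
cat >> h.py <<'E'
def axes(): # fitted frame
    a=np.load("fr.npy"); return a[:2],a[2]
E
python3 - <<'E'
from h import *
from scipy.optimize import least_squares
s=4.7
f=lambda x,y:(225+x/s,150+y/s)
im=[f(58,283),f(562,490),f(60,318),f(560,517),f(740,138)]
P=at_z("scene",im[:2],.065); print(P,np.linalg.norm(P[0]-P[1]))
loc=np.array([[0,.127,.065],[0,-.127,.065],[0,.127,.035],[0,-.127,.035],[.255,-.127,.065]])
def W(p,l):
    c,n=np.cos(p[2]),np.sin(p[2]);l=np.atleast_2d(l)
    return np.c_[p[0]+c*l[:,0]-n*l[:,1],p[1]+n*l[:,0]+c*l[:,1],l[:,2]]
r=least_squares(lambda p:(proj("scene",W(p,loc))-im).ravel(),[P[:,0].mean(),P[:,1].mean(),0],loss="soft_l1")
print(r.x,r.fun.round(1)); np.save("fr.npy",r.x)
# red mask
for cam in("scene","side"):
    g=robot.capture(cam); hsv=cv2.cvtColor(g,cv2.COLOR_BGR2HSV)
    m=(((hsv[...,0]<8)|(hsv[...,0]>172))&(hsv[...,1]>150)&(hsv[...,2]>90)).astype(np.uint8)
    b=W(r.x,[-.022,0,.032]);u=proj(cam,b)[0].astype(int)
    z=np.zeros_like(m);z[u[1]-30:u[1]+30,u[0]-30:u[0]+30]=1;m&=z
    px=np.argwhere(m)[:,::-1]; X=at_z(cam,px,.032)-[r.x[0],r.x[1],0]
    c,n=np.cos(r.x[2]),np.sin(r.x[2]); L=X[:,:2]@np.array([[c,-n],[n,c]])
    print(cam,u,len(L),np.percentile(L,[2,98],axis=0))
    box=W(r.x,[[0,.127,.065],[0,-.127,.065],[.255,-.127,.065],[.255,.127,.065],[-.022,0,.032],[-.057,0,.032]])
    for q in proj(cam,box): cv2.circle(g,tuple(int(v) for v in q.round()),2,(255,0,255),-1)
    cv2.imwrite(f"pics/ov_{cam}.png",g)
a=[cv2.imread(f"pics/ov_{c}.png")[150:300,220:420] for c in("scene","side")]
cv2.imwrite("pics/ov.png",cv2.resize(np.vstack(a),None,fx=2,fy=2) if 0 else cv2.resize(np.hstack(a),None,fx=2,fy=2))
print("bar",W(r.x,[-.022,0,.032]))
E
```

```text
[[ 0.44834757 -0.02431611  0.065     ]
 [ 0.47669699 -0.27402209  0.065     ]] 0.2513100968410557
[ 0.46473363 -0.1472283   0.12522351] [-0.9 -0.7  0.6 -1.5 -0.2  1.3 -0.6  2.1  2.6 -1.1]
scene [282 247] 506 [[-0.05964945 -0.02094283]
 [ 0.00375927  0.0213853 ]]
side [249 263] 387 [[-0.05428742 -0.0289453 ]
 [ 0.00528929  0.02162416]]
bar [[ 0.44290589 -0.14997603  0.032     ]]
```

View pics/ov.png

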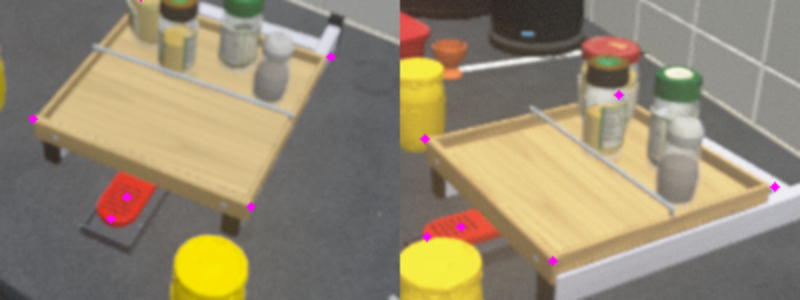

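```bash
cat >> h.py <<'E'
from scipy.spatial.transform import Rotation as Ro
def go(lx,ly,z):
    x,y,a=np.load("fr.npy"); c,n=np.cos(a),np.sin(a)
    s=robot.sense(); R=Ro.from_rotvec(s["tcp_rot"])
    T=np.array([x+c*lx-n*ly,y+n*lx+c*ly,z])
    D=np.c_[[-c,-n,0],[-n,c,0],[0,0,-1.]]
    print("shift cm",(R.inv().apply(T-s["tool_pos"])*100).round(2),"turn",(R.inv()*Ro.from_matrix(D)).as_rotvec().round(3),"t",s["time_s"])
def loc():
    x,y,a=np.load("fr.npy"); c,n=np.cos(a),np.sin(a); s=robot.sense(); d=s["tool_pos"]-[x,y,0]
    print("local mm",(np.array([c*d[0]+n*d[1],-n*d[0]+c*d[1],d[2]])*1e3).round(1),"F",s["contact_force"].round(1),"q",s["q"].round(2),"grip",round(s["gripper_width"],3))
E
python3 - <<'E'
from h import *
go(-.030,0,.231)
o,d=ray("scene",[[440,5],[540,12]])
for x in(.5,.6,.7,.8,.9): print(x,[(o+k*(x-o[0])/k[0]).round(2) for k in d])
o,d=ray("side",[[450,2],[280,2]])
for y in(-.5,-.15,.2): print(y,[(o+k*(y-o[1])/k[1]).round(2) for k in d])
E
```

```text
shift cm [-4.603e+01 -5.372e+01  3.000e-02] turn [-0.    -0.    -0.487] t 0.4
0.5 [array([ 0.5 , -0.33,  0.53]), array([ 0.5 , -0.44,  0.55])]
0.6 [array([ 0.6 , -0.31,  0.51]), array([ 0.6 , -0.43,  0.53])]
0.7 [array([ 0.7 , -0.28,  0.48]), array([ 0.7 , -0.43,  0.5 ])]
0.8 [array([ 0.8 , -0.25,  0.45]), array([ 0.8 , -0.42,  0.48])]
0.9 [array([ 0.9 , -0.23,  0.42]), array([ 0.9 , -0.42,  0.45])]
-0.5 [array([ 0.49, -0.5 ,  0.47]), array([ 0.34, -0.5 ,  0.47])]
-0.15 [array([ 0.81, -0.15,  0.48]), array([ 0.49, -0.15,  0.47])]
0.2 [array([1.14, 0.2 , 0.49]), array([0.65, 0.2 , 0.48])]
```

```bash
python3 -m crank '[{"hand":-1,"dx":-46,"dy":-53.7,"dz":0,"rz":-0.487},{"hand":-1,"dx":-46,"dy":-53.7,"dz":0,"rz":-0.487},{"hand":-1,"dx":-46,"dy":-53.7,"dz":0,"rz":-0.487},{"hand":-1,"dx":-46,"dy":-53.7,"dz":0,"rz":-0.487},{"hand":-1,"dx":-46,"dy":-53.7,"dz":0,"rz":-0.487},{"hand":-1,"dx":-46,"dy":-53.7,"dz":0,"rz":-0.487},{"hand":-1,"dx":-46,"dy":-53.7,"dz":0,"rz":-0.487},{"hand":-1,"dx":-46,"dy":-53.7,"dz":0,"rz":-0.487},{"hand":-1,"dx":-46,"dy":-53.7,"dz":0,"rz":-0.487},{"hand":-1,"dx":-46,"dy":-53.7,"dz":0,"rz":-0.487},{"hand":-1,"dx":-46,"dy":-53.7,"dz":0,"rz":-0.487},{"hand":-1,"dx":-46,"dy":-53.7,"dz":0,"rz":-0.487},{"hand":-1,"dx":-46,"dy":-53.7,"dz":0,"rz":-0.487},{"hand":-1,"dx":-46,"dy":-53.7,"dz":0,"rz":-0.487},{"hand":-1,"dx":-46,"dy":-53.7,"dz":0,"rz":-0.487},{"hand":-1,"dx":-46,"dy":-53.7,"dz":0,"rz":-0.487},{"hand":-1,"dx":-46,"dy":-53.7,"dz":0,"rz":-0.487},{"hand":-1,"dx":-46,"dy":-53.7,"dz":0,"rz":-0.487},{"hand":-1,"dx":-46,"dy":-53.7,"dz":0,"rz":-0.487},{"hand":-1,"dx":-46,"dy":-53.7,"dz":0,"rz":-0.487}]'
python3 -c "
from h import *
loc();go(-.030,0,.045)"
```

```text
local mm [-185.4  690.1  231.2] F [ 0.  -0.3  0. ] q [ 1.01  0.26  1.54  0.    1.35 -0.2 ] grip 0.998
shift cm [-46.03 -53.71  18.63] turn [-0.    -0.    -0.487] t 0.4invalid input
```

```bash
python3 -m crank '[{"hand":-1,"dx":-46,"dy":-53.7,"dz":0,"rx":0,"ry":0,"rz":-0.487},{"hand":-1,"dx":-46,"dy":-53.7,"dz":0,"rx":0,"ry":0,"rz":-0.487},{"hand":-1,"dx":-46,"dy":-53.7,"dz":0,"rx":0,"ry":0,"rz":-0.487},{"hand":-1,"dx":-46,"dy":-53.7,"dz":0,"rx":0,"ry":0,"rz":-0.487},{"hand":-1,"dx":-46,"dy":-53.7,"dz":0,"rx":0,"ry":0,"rz":-0.487},{"hand":-1,"dx":-46,"dy":-53.7,"dz":0,"rx":0,"ry":0,"rz":-0.487},{"hand":-1,"dx":-46,"dy":-53.7,"dz":0,"rx":0,"ry":0,"rz":-0.487},{"hand":-1,"dx":-46,"dy":-53.7,"dz":0,"rx":0,"ry":0,"rz":-0.487},{"hand":-1,"dx":-46,"dy":-53.7,"dz":0,"rx":0,"ry":0,"rz":-0.487},{"hand":-1,"dx":-46,"dy":-53.7,"dz":0,"rx":0,"ry":0,"rz":-0.487},{"hand":-1,"dx":-46,"dy":-53.7,"dz":0,"rx":0,"ry":0,"rz":-0.487},{"hand":-1,"dx":-46,"dy":-53.7,"dz":0,"rx":0,"ry":0,"rz":-0.487},{"hand":-1,"dx":-46,"dy":-53.7,"dz":0,"rx":0,"ry":0,"rz":-0.487},{"hand":-1,"dx":-46,"dy":-53.7,"dz":0,"rx":0,"ry":0,"rz":-0.487},{"hand":-1,"dx":-46,"dy":-53.7,"dz":0,"rx":0,"ry":0,"rz":-0.487},{"hand":-1,"dx":-46,"dy":-53.7,"dz":0,"rx":0,"ry":0,"rz":-0.487},{"hand":-1,"dx":-46,"dy":-53.7,"dz":0,"rx":0,"ry":0,"rz":-0.487},{"hand":-1,"dx":-46,"dy":-53.7,"dz":0,"rx":0,"ry":0,"rz":-0.487},{"hand":-1,"dx":-46,"dy":-53.7,"dz":0,"rx":0,"ry":0,"rz":-0.487}]'
python3 -c "
from h import *
loc();go(-.030,0,.045)"
```

```text
time_s: 2.3
tool_pos: [0.4344, -0.1491, 0.2315]
tcp_rot: [-0.2, 3.135, 0.0]
contact_force: [-0.3, -0.3, -0.3]
gripper_width: -0.002
finger_force: 0.0
local mm [-30.3   2.  231.5] F [-0.3 -0.3 -0.3] q [-0.57  0.09  1.74  0.    1.31 -2.27] grip -0.002
shift cm [-0.03 -0.2  18.65] turn [0.    0.    0.002] t 2.3
```

```bash
python3 -m crank '[{"hand":-1,"dx":0,"dy":-0.2,"dz":5,"rx":0,"ry":0,"rz":0},{"hand":-1,"dx":0,"dy":-0.2,"dz":10,"rx":0,"ry":0,"rz":0},{"hand":-1,"dx":0,"dy":-0.2,"dz":15,"rx":0,"ry":0,"rz":0},{"hand":-1,"dx":0,"dy":-0.2,"dz":18.6,"rx":0,"ry":0,"rz":0},{"hand":-1,"dx":0,"dy":-0.2,"dz":18.6,"rx":0,"ry":0,"rz":0},{"hand":-1,"dx":0,"dy":-0.2,"dz":18.6,"rx":0,"ry":0,"rz":0}]'
python3 -c "
from h import *
loc();go(-.030,0,.022)
a=[robot.capture(c)[150:300,220:420] for c in('scene','side')]
cv2.imwrite('pics/b.png',cv2.resize(np.hstack(a),None,fx=2,fy=2,interpolation=2))"
```

```text
time_s: 2.9
tool_pos: [0.4352, -0.152, 0.0459]
tcp_rot: [0.198, -3.135, -0.001]
contact_force: [-0.5, -0.2, 0.5]
gripper_width: 0.002
finger_force: 0.0
local mm [-29.9  -1.   45.9] F [-0.5 -0.2  0.5] q [-0.58  0.32  1.98  0.    0.84 -2.28] grip 0.002
shift cm [0.01 0.1  2.39] turn [ 0.001 -0.001  0.001] t 2.9
```

View pics/b.png

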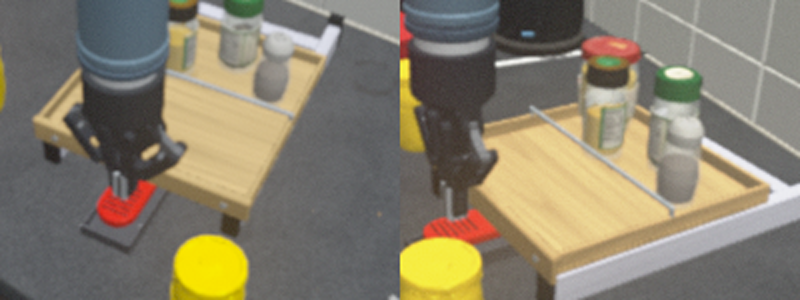

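The shut fingertips are over the middle of the red bar, at (118,190) in the left half and (457,218) in the right half. They are clear of the panel.

```bash
python3 -m crank '[{"hand":-1,"dx":0,"dy":0,"dz":1,"rx":0,"ry":0,"rz":0},{"hand":-1,"dx":0,"dy":0,"dz":1.4,"rx":0,"ry":0,"rz":0},{"hand":-1,"dx":0,"dy":0,"dz":1.8,"rx":0,"ry":0,"rz":0},{"hand":-1,"dx":0,"dy":0,"dz":2.1,"rx":0,"ry":0,"rz":0},{"hand":-1,"dx":0,"dy":0,"dz":2.4,"rx":0,"ry":0,"rz":0},{"hand":-1,"dx":0,"dy":0,"dz":2.4,"rx":0,"ry":0,"rz":0},{"hand":-1,"dx":0,"dy":0,"dz":2.4,"rx":0,"ry":0,"rz":0}]'
python3 -c "
from h import *
loc();go(.05,0,.0215)"
```

```text
time_s: 3.7
tool_pos: [0.4358, -0.153, 0.0219]
tcp_rot: [-0.196, 3.134, -0.001]
contact_force: [0.0, 1.4, 7.0]
gripper_width: 0.005
finger_force: 3.6
local mm [-29.4  -2.1  21.9] F [0.  1.4 7. ] q [-0.58  0.36  2.    0.    0.78 -2.28] grip 0.005
shift cm [-7.94  0.22  0.05] turn [-0.001  0.001 -0.   ] t 3.7
```

```bash
python3 -m crank '[{"hand":-1,"dx":-0.3,"dy":0.05,"dz":0.05,"rx":0,"ry":0,"rz":0},{"hand":-1,"dx":-0.6,"dy":0.1,"dz":0.05,"rx":0,"ry":0,"rz":0},{"hand":-1,"dx":-0.9,"dy":0.1,"dz":0.05,"rx":0,"ry":0,"rz":0},{"hand":-1,"dx":-1.2,"dy":0.1,"dz":0.05,"rx":0,"ry":0,"rz":0},{"hand":-1,"dx":-1.4,"dy":0.1,"dz":0.05,"rx":0,"ry":0,"rz":0},{"hand":-1,"dx":-1.6,"dy":0.1,"dz":0.05,"rx":0,"ry":0,"rz":0},{"hand":-1,"dx":-1.8,"dy":0.1,"dz":0.05,"rx":0,"ry":0,"rz":0},{"hand":-1,"dx":-2,"dy":0.1,"dz":0.05,"rx":0,"ry":0,"rz":0},{"hand":-1,"dx":-2.2,"dy":0.1,"dz":0.05,"rx":0,"ry":0,"rz":0},{"hand":-1,"dx":-2.4,"dy":0.1,"dz":0.05,"rx":0,"ry":0,"rz":0},{"hand":-1,"dx":-2.7,"dy":0.1,"dz":0.05,"rx":0,"ry":0,"rz":0},{"hand":-1,"dx":-3,"dy":0.1,"dz":0.05,"rx":0,"ry":0,"rz":0},{"hand":-1,"dx":-3.4,"dy":0.1,"dz":0.05,"rx":0,"ry":0,"rz":0}]'
python3 -c "
from h import *
loc();go(.05,0,.0215)
a=[robot.capture(c)[150:300,220:420] for c in('scene','side')]
cv2.imwrite('pics/c.png',cv2.resize(np.hstack(a),None,fx=2,fy=2,interpolation=2))"
```

```text
time_s: 5.0
tool_pos: [0.4665, -0.1472, 0.0208]
tcp_rot: [0.197, -3.131, -0.002]
contact_force: [-7.2, -1.2, 8.6]
gripper_width: -0.004
finger_force: 3.8
local mm [ 1.7 -0.2 20.8] F [-7.2 -1.2  8.6] q [-0.53  0.41  1.93 -0.    0.81 -2.23] grip -0.004
shift cm [-4.83  0.02 -0.09] turn [ 0.001 -0.004  0.   ] t 5.0
```

View pics/c.png

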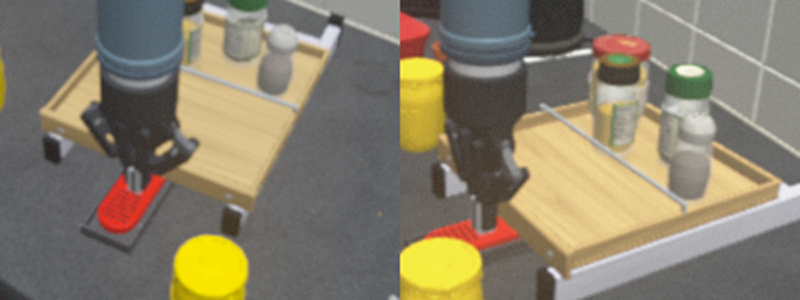

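The tray has slid about 10 mm with the bar held down, and all the jars are standing. I'll keep pushing past the half-way stop.

```bash
python3 -m crank '[{"hand":-1,"dx":-0.4,"dy":0,"dz":0,"rx":0,"ry":0,"rz":0},{"hand":-1,"dx":-0.8,"dy":0,"dz":0,"rx":0,"ry":0,"rz":0},{"hand":-1,"dx":-1.2,"dy":0,"dz":0,"rx":0,"ry":0,"rz":0},{"hand":-1,"dx":-1.6,"dy":0,"dz":0,"rx":0,"ry":0,"rz":0},{"hand":-1,"dx":-2,"dy":0,"dz":0,"rx":0,"ry":0,"rz":0},{"hand":-1,"dx":-2.4,"dy":0,"dz":0,"rx":0,"ry":0,"rz":0},{"hand":-1,"dx":-2.8,"dy":0,"dz":0,"rx":0,"ry":0,"rz":0},{"hand":-1,"dx":-3.2,"dy":0,"dz":0,"rx":0,"ry":0,"rz":0},{"hand":-1,"dx":-3.6,"dy":0,"dz":0,"rx":0,"ry":0,"rz":0},{"hand":-1,"dx":-4,"dy":0,"dz":0,"rx":0,"ry":0,"rz":0},{"hand":-1,"dx":-4.4,"dy":0,"dz":0,"rx":0,"ry":0,"rz":0},{"hand":-1,"dx":-4.8,"dy":0,"dz":0,"rx":0,"ry":0,"rz":0},{"hand":-1,"dx":-5.2,"dy":0,"dz":0,"rx":0,"ry":0,"rz":0},{"hand":-1,"dx":-5.6,"dy":0,"dz":0,"rx":0,"ry":0,"rz":0},{"hand":-1,"dx":-6,"dy":0,"dz":0,"rx":0,"ry":0,"rz":0},{"hand":-1,"dx":-6.4,"dy":0,"dz":0,"rx":0,"ry":0,"rz":0},{"hand":-1,"dx":-6.8,"dy":0,"dz":0,"rx":0,"ry":0,"rz":0},{"hand":-1,"dx":-7.1,"dy":0,"dz":0,"rx":0,"ry":0,"rz":0},{"hand":-1,"dx":-7.3,"dy":0,"dz":0,"rx":0,"ry":0,"rz":0},{"hand":-1,"dx":-7.5,"dy":0,"dz":0,"rx":0,"ry":0,"rz":0}]'
python3 -c "
from h import *
loc();go(.089,0,.0215)
a=[robot.capture(c)[140:290,220:420] for c in('scene','side')]
cv2.imwrite('pics/d.png',cv2.resize(np.hstack(a),None,fx=4,fy=4,interpolation=2)[:,:1600])
x,y,t=np.load('fr.npy');c,n=np.cos(t),np.sin(t)
A=[]
for cam,a_ in zip(('scene','side'),a):
  a_=a_.copy()
  for s,col in((.09,(255,0,255)),(.10,(0,255,0))):
    L=np.array([[s,.127],[s,-.127]]);w=np.c_[x+c*L[:,0]-n*L[:,1],y+n*L[:,0]+c*L[:,1],[.065]*2]
    p=(proj(cam,w)-[220,140]).round().astype(int)
    for q in p: cv2.circle(a_,tuple(int(v) for v in q),1,col,-1)
  A.append(a_)
cv2.imwrite('pics/d.png',cv2.resize(np.hstack(A),None,fx=2,fy=2,interpolation=0))"
```

```text
time_s: 7.1
tool_pos: [0.5409, -0.1379, 0.0208]
tcp_rot: [0.197, -3.131, -0.001]
contact_force: [-6.9, -0.1, 8.9]
gripper_width: -0.001
finger_force: 3.8
local mm [76.8 -0.2 20.8] F [-6.9 -0.1  8.9] q [-0.45  0.5   1.75 -0.    0.89 -2.14] grip -0.001
shift cm [-1.22  0.02 -0.07] turn [ 0.001 -0.004  0.   ] t 7.1
```

View pics/d.png

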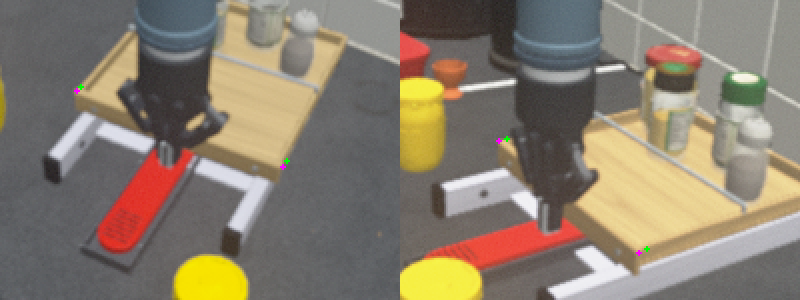

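The tray is at about 87–88 mm, just short of the 90 mm marks at (77,91) and (282,166). The jars are standing and the finger is still on the bar. I'll creep the last bit.

```bash
python3 -m crank '[{"hand":-1,"dx":-0.2,"dy":0,"dz":0,"rx":0,"ry":0,"rz":0},{"hand":-1,"dx":-0.4,"dy":0,"dz":0,"rx":0,"ry":0,"rz":0},{"hand":-1,"dx":-0.6,"dy":0,"dz":0,"rx":0,"ry":0,"rz":0},{"hand":-1,"dx":-0.8,"dy":0,"dz":0,"rx":0,"ry":0,"rz":0},{"hand":-1,"dx":-1,"dy":0,"dz":0,"rx":0,"ry":0,"rz":0},{"hand":-1,"dx":-1.2,"dy":0,"dz":0,"rx":0,"ry":0,"rz":0},{"hand":-1,"dx":-1.3,"dy":0,"dz":0,"rx":0,"ry":0,"rz":0},{"hand":-1,"dx":-1.4,"dy":0,"dz":0,"rx":0,"ry":0,"rz":0}]'
python3 -c "
from h import *
loc()"
python3 -m crank '[{"hand":-1,"dx":-0.1,"dy":0,"dz":0,"rx":0,"ry":0,"rz":0},{"hand":-1,"dx":-0.2,"dy":0,"dz":0,"rx":0,"ry":0,"rz":0}]'
python3 -c "
from h import *
loc()"
```

```text
time_s: 8.0
tool_pos: [0.5539, -0.1363, 0.0208]
tcp_rot: [0.197, -3.129, -0.001]
contact_force: [-13.2, -3.8, 12.8]
gripper_width: 0.002
finger_force: 3.8
local mm [89.8 -0.3 20.8] F [-13.2  -3.8  12.8] q [-0.44  0.52  1.72 -0.    0.91 -2.13] grip 0.002
time_s: 8.2
tool_pos: [0.5538, -0.1363, 0.0208]
tcp_rot: [0.197, -3.125, -0.002]
contact_force: [-21.3, -4.6, 17.8]
gripper_width: -0.002
finger_force: 3.8
local mm [89.8 -0.3 20.8] F [-21.3  -4.6  17.8] q [-0.43  0.52  1.72 -0.    0.91 -2.13] grip -0.002
```

End stop reached: the force jumped with no more travel. I'll back off the panel with the bar held down, then let it up and clear.

```bash
python3 -m crank '[{"hand":-1,"dx":0.4,"dy":0,"dz":0,"rx":0,"ry":0,"rz":0},{"hand":-1,"dx":0.7,"dy":0,"dz":0,"rx":0,"ry":0,"rz":0},{"hand":-1,"dx":1,"dy":0,"dz":0,"rx":0,"ry":0,"rz":0},{"hand":-1,"dx":1,"dy":0,"dz":-0.4,"rx":0,"ry":0,"rz":0},{"hand":-1,"dx":1,"dy":0,"dz":-0.8,"rx":0,"ry":0,"rz":0},{"hand":-1,"dx":1,"dy":0,"dz":-1.2,"rx":0,"ry":0,"rz":0},{"hand":-1,"dx":1,"dy":0,"dz":-1.7,"rx":0,"ry":0,"rz":0},{"hand":-1,"dx":1,"dy":0,"dz":-2.5,"rx":0,"ry":0,"rz":0},{"hand":-1,"dx":2,"dy":0,"dz":-4,"rx":0,"ry":0,"rz":0},{"hand":-1,"dx":5,"dy":0,"dz":-6,"rx":0,"ry":0,"rz":0},{"hand":-1,"dx":9,"dy":0,"dz":-8,"rx":0,"ry":0,"rz":0},{"hand":-1,"dx":13,"dy":0,"dz":-10,"rx":0,"ry":0,"rz":0},{"hand":-1,"dx":17,"dy":0,"dz":-13,"rx":0,"ry":0,"rz":0},{"hand":-1,"dx":20,"dy":0,"dz":-16,"rx":0,"ry":0,"rz":0},{"hand":-1,"dx":20,"dy":0,"dz":-16,"rx":0,"ry":0,"rz":0},{"hand":-1,"dx":20,"dy":0,"dz":-16,"rx":0,"ry":0,"rz":0},{"hand":-1,"dx":20,"dy":0,"dz":-16,"rx":0,"ry":0,"rz":0}]'
python3 -c "
from h import *
loc()
a=[robot.capture(c)[130:300,200:440] for c in('scene','side')]
x,y,t=np.load('fr.npy');c,n=np.cos(t),np.sin(t)
A=[]
for cam,a_ in zip(('scene','side'),a):
  a_=a_.copy()
  for s,col in((.09,(255,0,255)),(.10,(0,255,0))):
    L=np.array([[s,.127],[s,-.127],[-.057,0]]);w=np.c_[x+c*L[:,0]-n*L[:,1],y+n*L[:,0]+c*L[:,1],[.065]*2+[.032]]
    p=(proj(cam,w)-[200,130]).round().astype(int)
    for q in p: cv2.circle(a_,tuple(int(v) for v in q),1,col,-1)
  A.append(a_)
cv2.imwrite('pics/e.png',cv2.resize(np.vstack(A),None,fx=1.7,fy=1.7,interpolation=0))"
```

```text
time_s: 9.9
tool_pos: [0.3606, -0.1607, 0.1802]
tcp_rot: [0.196, -3.135, -0.001]
contact_force: [-0.2, -0.2, -0.5]
gripper_width: 0.003
finger_force: 0.0
local mm [-105.    -0.4  180.2] F [-0.2 -0.2 -0.5] q [-0.7   0.02  1.95  0.    1.17 -2.4 ] grip 0.003
```

View pics/e.png

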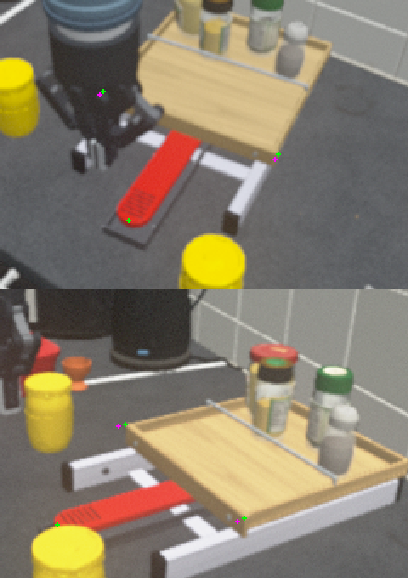

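```bash
python3 - <<'E'
from h import *
from scipy.optimize import minimize_scalar
x,y,t=np.load('fr.npy');c,n=np.cos(t),np.sin(t)
W=lambda a,b,z:np.array([x+c*a-n*b,y+n*a+c*b,z])
for cam in("scene","side"):
    g0=cv2.imread(f"pics/{cam}0.png"); g1=robot.capture(cam); cv2.imwrite(f"pics/{cam}9.png",g1)
    # bar tip: shift by translation match near round end
    u=proj(cam,W(-.045,0,.032))[0]; ui=u.round().astype(int)
    T=g0[ui[1]-9:ui[1]+10,ui[0]-11:ui[0]+12] if cam=="scene" else g0[ui[1]-7:ui[1]+6,ui[0]-9:ui[0]+10]
    def match(T,g,cx,cy,tl,w=12):
        S=cv2.resize(g[tl[1]-w:tl[1]+T.shape[0]+w,tl[0]-w:tl[0]+T.shape[1]+w],None,fx=4,fy=4,interpolation=2)
        r=cv2.matchTemplate(S,cv2.resize(T,None,fx=4,fy=4,interpolation=2),cv2.TM_CCOEFF_NORMED)
        _,v,_,l=cv2.minMaxLoc(r); return np.array(l)/4-w,round(v,2)
    tl=ui-([11,9] if cam=="scene" else [9,7])
    print(cam,"bar shift",match(T,g1,0,0,tl,6),"6mm down would be",(proj(cam,W(-.045,0,.026))[0]-u).round(1))
    # rear/front right corner of tray: perspective-rectified panel right end
    for nm,p in(("frontR",(0,-.127,.065)),("rearR",(.255,-.127,.065)),("frontL",(0,.127,.065))):
        best=[]
        for s in np.arange(.08,.1101,.001):
            # local patch in tray-plane coords, sampled from both pictures
            gr=np.array([W(p[0]+i,p[1]+j,p[2]) for i in np.arange(-.012,.03,.0015) for j in np.arange(-.02,.02,.0015)*1.0])
            f=lambda g,X:cv2.remap(g,proj(cam,X).astype(np.float32).reshape(1,-1,2),None,1).reshape(-1,3).astype(float)
            a=f(g0,gr);b=f(g1,gr+np.array([c,n,0])*s)
            best.append((np.corrcoef(a.ravel(),b.ravel())[0,1],round(s,3)))
        print(nm,max(best))
E
```

```text
scene bar shift (array([0., 0.]), 1.0) 6mm down would be [0.  1.8]
frontR (np.float64(0.9950780913133603), np.float64(0.1))
rearR (np.float64(0.28570374395650194), np.float64(0.099))
frontL (np.float64(0.5168082408736784), np.float64(0.082))
side bar shift (array([0., 0.]), 1.0) 6mm down would be [0.1 2.7]
frontR (np.float64(0.9828148163164366), np.float64(0.1))
rearR (np.float64(0.20233179604136325), np.float64(0.097))
frontL (np.float64(0.5416837971391257), np.float64(0.102))
```

The bar is fully up (0 px shift from the start), the tray has moved 100 mm, the jars are standing and the arm is clear.

```bash
python3 -c "
from bench import robot
print(robot.finish_job())"
```

```text
the job is handed in; nothing more can be done
None
```

The tray is pushed fully home (about 100 mm) with its catch bar sprung back up, all the jars are still standing, the arm is clear, and I handed the job in at about 10 s.

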